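# Pack the sharpening tray and leave the look-alikes

### The arm

A 7-joint arm with a two-finger parallel gripper is mounted at the origin on a cart in front of the work surface, level with it; the furniture and walls round the work are solid. World frame = base frame: x ahead of the robot, y to its left, z up, the work surface at z = 0. Lengths are in m, angles in rad, forces in N, time in s.
With the tool pointing down it reaches from about 0.35 to 0.9 m from the base axis. Payload 19.9 kg.
Tool frame: the origin (TCP) lies between the finger pads; the fingertips stand 14 mm ahead of it and the grasp point (between the pads) lies 5 mm behind it; z points along the fingers, y is the line along which they close (so a half turn about z gives the same grasp; the last joint's range is limited). The gripper opens to 85 mm and grips with 20 to 120 N. Pads are 22 mm wide; open, the fingers measure 114 mm over their backs; the gripper's body (76 mm by 85 mm) begins 54 mm behind the grasp point. The pads swing forward as they close: fully open they stand 13 mm farther back than shut.
Start: joints at [1.188, 0.417, -0.01, 1.614, 0.005, 1.111, -0.053], TCP at [0.209, -0.589, 0.225] pointing down, gripper open.
Joint ranges: [-2.81, 2.81], [-0.39, 2.02], [-1.27, 1.25], [0.06, 2.57], [-1.19, 4.33], [0.19, 2], [-2.82, 2.82]. Speed limits (rad/s): [1.89, 1.89, 2.39, 2.39, 3.01, 3.01, 3.01].

### API

Orientations are given as a unit quaternion [w, x, y, z].
In Python, from bench import manip gives the robot as it stands. The module is installed in compiled form; this text tells all that it offers.
- The arm moves only by the tool play_rows, never from a script. Its argument "targets" is a list of rows, each a list of 7 numbers: the shift along the tool's x, y, z in shares of 600 mm (1.0 is 600 mm), then the turn, a rotation vector about the tool's x, y, z in a scale on which 1.0 is 90 degrees, then the finger opening in mm, from 0 to 85.4. In form: [[tx, ty, tz, wx, wy, wz, jaw], ...]. A call has exactly 8 rows; each row is the pose to reach, as a shift and turn from the pose commanded when the call began, along the tool's axes at that moment; what a row does not reach only later rows make up. A row lasts 1/8 s, in which the tool goes at most 62.5 mm and 10.7 degrees, less where a joint would pass 70% of its speed; a pose out of reach is approached as far as the arm can. No shift or turn number may pass 1 either way. A call with a gripper value outside its range is refused whole. The fingers move at their own pace and stop on an object; "force" is the grip in N (left out, the last holds). Time passes only in rows, so rows that repeat a pose let the fingers close, or fill a call up. It gives the time, the measured TCP pose, the force, the opening and the grip force at its end, in the units of the state.
- manip.sense(): the state, without advancing time (a new reading comes with each control period).
- manip.get_image(name): name is "side" or "top"; returns a dict with "image" (384x512x3 uint8, red, green, blue), "intrinsics" (3x3 intrinsics, pixels), "R" (3x3) and "t" (3): a world point X has camera coordinates R X + t. Camera axes: x right, y down, z forward; pixel columns grow to the right and rows downward; lengths in m; the calibration is good to about 2 mm. A picture is of the moment at which its call begins. There is no depth.
- manip.sign_off(): hands the job in; it is judged then, once.
The state is a dict: "time_s": time; "joint_positions": joint angles; "qvel": joint speeds; "effort": joint torques, N m; "eef_pos": TCP position; "orientation": TCP orientation; "wrist_force": force on the tool from outside, world axes, zero at the start; "wrist_torque": the same for the moment, N m; "finger_gap": finger opening in m; "gripper_force": force on a finger pad.
Only numpy, scipy, OpenCV 4.12 (cv2) and the standard library are available. Lean on these libraries where they do the work, as an engineer would, in place of code of your own. Each camera call takes 0.05 s, during which the arm holds its last target. There are 200 camera calls.

### The job

Pack the wooden sharpening tray for a honing session: lay the whetstone flat in the long bed, the slip stone in the long pocket of its insert block and the honing guide upright in the square pocket, and only then stand the oil bottle in the round well next to the guide, last because it towers beside that pocket. Everything must sit fully down in its own recess and be let go; the cork sanding block, the limewood strip and the bigger glue bottle look similar but do not belong in the tray, so leave them where they are.

Things in the scene. Friction and masses are not known exactly. Their poses are not given: they have to be found in the camera images.
- tray: Fixed shallow wooden tray, 166 (x) x 266 (y) mm, rim 16 mm high and 8 thick; origin: centre of its underside. Bed for the whetstone on its +x side: centre x +35, y 0 mm, 80 (x) x 219 (y) mm, floor at z 6, sides 14 to 16 mm high. On its -x side two dark insert blocks lie on the floor (z 6), centres x -43, y +62.5 and -62.5 mm; which block is at which end changes.
- slip_block: Dark wooden insert block fixed in the tray, 63 (x) x 124 (y) x 12 mm, axes parallel to the tray's. Long pocket for the slip stone in its middle: 44 (x) x 112 (y) mm, 5 deep. Origin: centre of its underside, 6 mm above the bench; pocket floor at z 7, top at z 12 mm.
- guide_block: Dark wooden insert block fixed in the tray, 63 (x) x 124 (y) x 12 mm, axes parallel to the tray's. Round well for the oil bottle, 54 mm across, centre x 0, y +30; nearly square pocket for the honing guide, 50 (x) x 52 (y) mm, centre x 0, y -31; both 7 deep. Origin: centre of its underside, 6 mm above the bench; recess floors at z 5, top at z 12 mm.
- whetstone: Orange-brown brick-shaped whetstone lying flat on the right bench beside the tray, 66 (x) x 205 (y) x 26 mm (z), about 0.7 kg. Origin: centre of its underside. It may lie either way round in its bed.
- slip_stone: Grey slip stone on the left table, a small bar lying flat, 30 (x) x 100 (y) x 12 mm (z), 90 g. Origin: centre of its underside. It may lie either way round in its pocket.
- honing_guide: Small metal honing guide standing on the left table, 36 (x) x 40 (y) x 28 mm (z), 120 g: two aluminium cheeks 10 thick and 10 apart in y, a brass roller between them, a brass nut at the +y end. Origin: centre of its underside. Grip it across x: flat faces 36 mm apart up to z 20, then 30 mm apart. Either way round in its pocket, sides parallel.
- oil_bottle: The smaller of two upright bottles on the left table: pale yellow drip bottle with a red nozzle, 41 mm across up to z 60, shoulder narrowing to 36 at z 72 and 18 at z 86, nozzle about 20 across, 118 mm tall in all, 100 g. Origin: centre of its underside. Any turn about its axis is right.
- cork_block: Look-alike, leave it: light brown cork sanding block lying flat on the grey mat of the left table, 62 (x) x 105 (y) x 34 mm (z), half as long as the whetstone. Origin: centre of its underside.
- wood_strip: Look-alike, leave it: pale limewood strip, 28 (x) x 120 (y) x 18 mm (z), lying flat; too long for the slip stone's pocket. Origin at the centre of its underside.
- glue_bottle: Look-alike, leave it: the bigger upright bottle, white with a yellow nozzle, 59 mm across, 182 mm tall; too wide for the well. Origin at the centre of its underside.
There are look-alikes about, which are no part of the job. Leave any green look-alike of the slip_stone alone.

How it is judged:
By the outcome, as a careful person would: the job done as asked, in the order asked, and still so for the second after the job is handed in, with the robot touching nothing.
It also fails if it takes over 112 s, if anything falls off the work surface, if the arm or the gripper's body presses on something with over 40 N, if the wrist force passes 120 N, or if a joint passes its speed limit or range.

## Working session

There is one attempt and no reset: what is moved stays moved. The work goes in short steps, Python scripts to look and compute and a tool call to move; the robot and the scene stay as the last step left them, time stands still between calls to the robot, and variables do not carry over. Pictures are saved under pics/ and viewed, at most 14 in all, crops included, and the job is handed in when it is done.

Besides the shell and the picture viewer there is one more tool, called after "Request:" by a JSON object that holds its "name" and its "arguments", one argument or row to a line. play_rows: Moves the arm, as the interface text tells. Its arguments: {"type":"object","properties":{"targets":{"type":"array","items":{"type":"array","items":{"type":"number"}}},"force":{"type":"number"}},"required":["targets"]}

```bash
mkdir -p pics; python3 - <<'E'
from bench import manip
import cv2,numpy as np
s=manip.sense()
for k in s: print(k,np.round(s[k],4))
for n in("side","top"):
    d=manip.get_image(n); cv2.imwrite(f"pics/{n}0.png",d["image"][:,:,::-1]); np.savez(f"{n}0.npz",**d)
    print(n,d["intrinsics"].tolist(),np.round(d["R"],4).tolist(),np.round(d["t"],4).tolist())
E
```

```text
time_s 0.0
joint_positions [ 1.1875  0.4179 -0.0103  1.6142  0.0047  1.1107 -0.053 ]
qvel [-0.0008  0.0014 -0.0006  0.0019 -0.      0.0012 -0.0001]
effort [ 1.00000e-04 -8.64432e+01  6.78900e-01 -4.34899e+01  1.91000e-02
  7.40000e-03  1.00000e-04]
eef_pos [ 0.2094 -0.5885  0.2246]
orientation [-6.000e-04  9.854e-01  1.701e-01 -1.000e-04]
wrist_force [-0.3211  0.7809 -0.0075]
wrist_torque [-0.0172  0.0354 -0.0258]
gripper_force 0.0
finger_gap 0.0855
side [[401.3762275988292, 0.0, 259.5896400003909], [0.0, 401.3762275988292, 189.92209911942027], [0.0, 0.0, 1.0]] [[-0.9925, -0.1205, 0.02], [-0.0897, 0.6079, -0.789], [0.083, -0.7848, -0.6141]] [0.4976, 0.0647, 1.2301]
top [[407.57147204862537, 0.0, 253.2139147246051], [0.0, 407.57147204862537, 189.76510955161535], [0.0, 0.0, 1.0]] [[0.0106, -0.9999, 0.0128], [-0.9953, -0.0118, -0.0958], [0.0959, -0.0117, -0.9953]] [-0.0143, 0.4902, 1.5578]
```

View pics/top0.png

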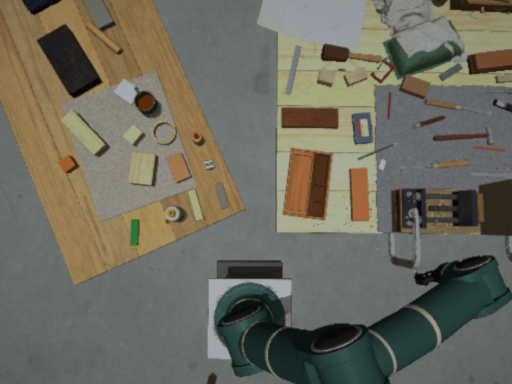

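View pics/side0.png

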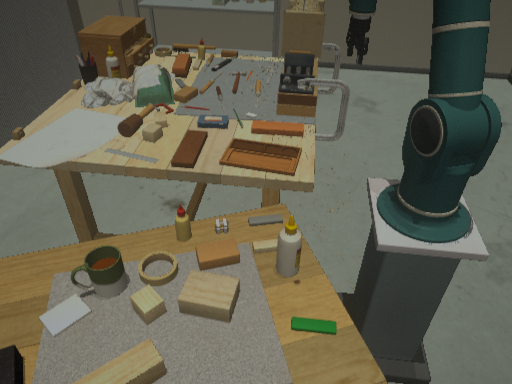

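```bash
python3 - <<'E'
import cv2
t=cv2.imread("pics/top0.png");s=cv2.imread("pics/side0.png")
a=cv2.resize(t[140:225,275:375],None,fx=7,fy=7,interpolation=cv2.INTER_CUBIC)
b=cv2.resize(t[125:220,165:245],None,fx=6,fy=6,interpolation=cv2.INTER_CUBIC)
cv2.imwrite("pics/a.png",a);cv2.imwrite("pics/b.png",b)
c=cv2.resize(s[110:240,165:325],None,fx=4.6,fy=4.6,interpolation=cv2.INTER_CUBIC)
cv2.imwrite("pics/c.png",c)
E
```

```text
(no output)
```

View pics/a.png

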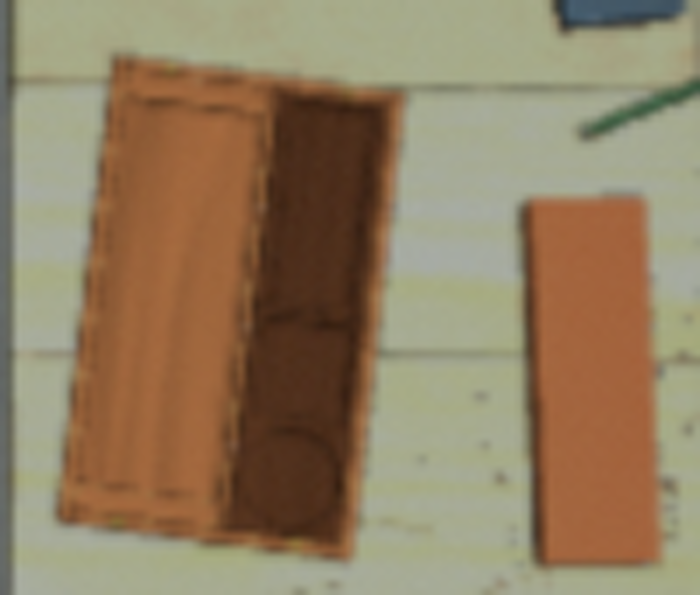

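View pics/b.png

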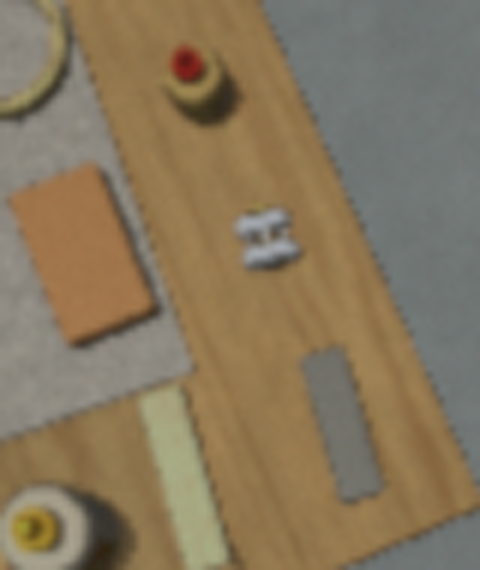

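View pics/c.png

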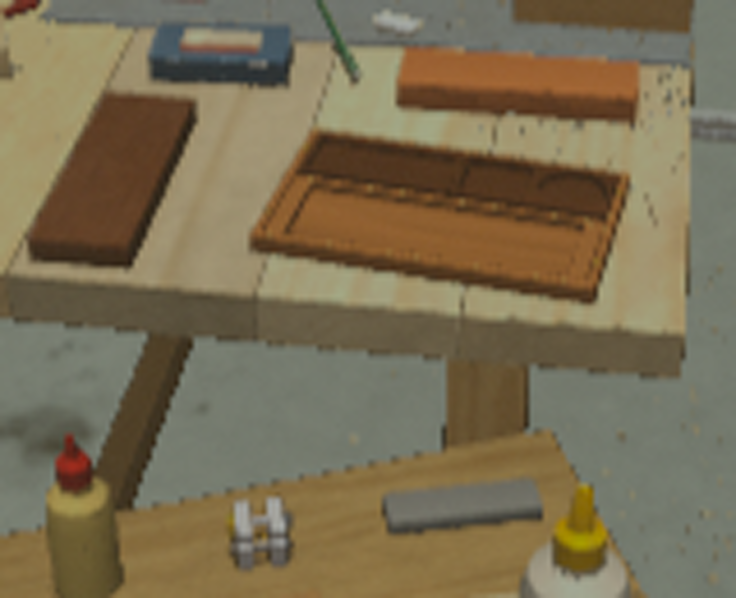

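```bash
cat > h.py <<'E'
import numpy as np,cv2
from scipy.optimize import least_squares
C={n:dict(np.load(f"{n}0.npz")) for n in("side","top")}
def full(crop,p):
    (x0,y0,s)=crop; return (np.array(p,float)+.5)/s-.5+np.array([x0,y0])
def ray(n,p):
    c=C[n]; d=c["R"].T@np.linalg.inv(c["intrinsics"])@np.array([*p,1.]); return -c["R"].T@c["t"],d
def plane(n,p,z):
    o,d=ray(n,p); return o+d*(z-o[2])/d[2]
def tri(p,q):  # top px, side px
    A=[];b=[]
    for n,x in(("top",p),("side",q)):
        o,d=ray(n,x); d=d/np.linalg.norm(d); M=np.eye(3)-np.outer(d,d); A.append(M);b.append(M@o)
    x,r,_,_=np.linalg.lstsq(np.vstack(A),np.hstack(b),rcond=None); return x,np.sqrt(r)
def proj(n,X):
    c=C[n]; q=c["R"]@np.array(X)+c["t"]; return (c["intrinsics"]@(q/q[2]))[:2]
def fitrect(P,lx,ly): # P corners ordered; body-frame corners in same order given by caller
    pass
E
python3 - <<'E'
from h import *
a=(275,140,7);b=(165,125,6);c=(165,110,4.6)
def rect(name,crop,pts,z,n="top"):
    P=np.array([plane(n,full(crop,p),z) for p in pts])[:,:2]
    e=np.linalg.norm(P-np.roll(P,-1,0),axis=1)*1e3
    l=(P[3]-P[0]+P[2]-P[1]);w=(P[1]-P[0]+P[2]-P[3])
    print(name,n,"c",P.mean(0).round(4),"edges",e.round(0),"yaw l",np.degrees(np.arctan2(l[1],l[0])).round(1),"w",np.degrees(np.arctan2(w[1],w[0])).round(1))
rect("tray",a,[(115,57),(405,93),(352,558),(58,520)],.016)
rect("tray",c,[(318,132),(630,178),(595,300),(252,240)],.016,"side")
rect("whet",a,[(526,200),(645,198),(660,562),(543,565)],.026)
rect("whet",c,[(408,48),(638,66),(637,98),(398,82)],.026,"side")
rect("slip",b,[(302,358),(338,345),(382,488),(346,503)],.012)
rect("slip",c,[(384,493),(537,481),(542,503),(388,518)],.012,"side")
rect("strip",b,[(138,395),(182,383),(230,560),(190,572)],.018)
rect("cork",b,[(10,198),(98,163),(158,305),(76,345)],.034)
print("bottle tip",tri(full(b,(187,62)),full(c,(70,437))), plane("top",full(b,(187,62)),.118), plane("side",full(c,(70,437)),.118))
print("guide",plane("top",full(b,(268,239)),.02),plane("side",full(c,(262,530)),.02), tri(full(b,(268,239)),full(c,(262,530))))
print("slip c tri",tri(full(b,(342,424)),full(c,(463,499))))
E
```

```text
tray top c [ 0.5196 -0.2222] edges [165. 264. 164. 263.] yaw l 173.2 w -96.6
tray side c [ 0.5196 -0.2129] edges [260. 172. 264. 165.] yaw l 83.1 w 172.2
whet top c [ 0.479  -0.4211] edges [ 67. 203.  65. 203.] yaw l -178.3 w -88.1
whet side c [ 0.4812 -0.4196] edges [201.  56. 202.  61.] yaw l 90.4 w -179.5
slip top c [0.469  0.1143] edges [25. 98. 25. 99.] yaw l -162.1 w -68.0
slip side c [0.471  0.1136] edges [99. 21. 99. 24.] yaw l 103.7 w -164.4
strip top c [0.4324 0.2146] edges [ 29. 119.  27. 120.] yaw l -162.9 w -73.3
cork top c [0.5756 0.28  ] edges [ 61. 101.  58. 105.] yaw l -155.2 w -65.1
bottle tip (array([0.6861321 , 0.20758313, 0.11429992]), array([0.00459747])) [0.6819734  0.20650718 0.118     ] [0.68800275 0.21138832 0.118     ]
guide [0.58814624 0.16405704 0.02      ] [0.58947386 0.16878673 0.02      ] (array([0.58963774, 0.164536  , 0.0158857 ]), array([0.00117798]))
slip c tri (array([0.46974885, 0.11426875, 0.01215693]), array([0.00176128]))
```

```bash
cat >> h.py <<'E'
def box(cx,cy,yaw,lx,ly,z0,z1):
    a=np.radians(yaw);R=np.array([[np.cos(a),-np.sin(a)],[np.sin(a),np.cos(a)]])
    q=np.array([[-1,-1],[1,-1],[1,1],[-1,1]])*[lx/2,ly/2]@R.T+[cx,cy]
    return [np.c_[q,np.full(4,z)] for z in(z0,z1)]
def draw(im,n,crop,poly,col):
    x0,y0,s=crop
    P=np.array([((proj(n,X)-[x0,y0])+.5)*s-.5 for X in poly])
    cv2.polylines(im,[np.round(P*8).astype(int).reshape(-1,1,2)],True,col,1,cv2.LINE_AA,3)
def crop(n,x0,y0,w,h,s):
    return cv2.resize(np.ascontiguousarray(C[n]["image"][y0:y0+h,x0:x0+w,::-1]),None,fx=s,fy=s,interpolation=cv2.INTER_CUBIC)
E
python3 - <<'E'
from h import *
def W(n,x0,y0,w,h,s,boxes):
    im=crop(n,x0,y0,w,h,s)
    for B in boxes:
        draw(im,n,(x0,y0,s),B[0],(255,0,0));draw(im,n,(x0,y0,s),B[1],(0,255,0))
    return im
tray=box(.5196,-.2222,83.3,.166,.266,0,.016); wh=box(.480,-.4208,91.3,.066,.205,0,.026)
sl=box(.4695,.114,107,.03,.1,0,.012)
c,s_=np.cos(np.radians(83.3)),np.sin(np.radians(83.3))
f=lambda x,y:(.5196+c*x-s_*y,-.2222+s_*x+c*y)
bed=box(*f(.035,0),83.3,.08,.219,.006,.016)
x,y=f(-.043,.0925);th=np.linspace(0,6.28,24);well=[np.c_[x+.027*np.cos(th),y+.027*np.sin(th),0*th+.012]]*2
A=W("top",275,140,100,85,4,[tray,wh,bed,well]);B=W("side",200,115,125,60,4,[tray,wh,bed,well])
im=np.zeros((590,800,3),np.uint8)
im[:340,:400]=A;im[345:585,:500]=B
G=W("top",195,150,40,60,8,[sl]) [:,:]
im[:340,405:725]=G[:340]  # rows
im[345:585,505:]=W("side",205,208,59,48,5,[sl])[:240]
cv2.imwrite("pics/d.png",im)
g=np.hstack([crop("top",200,156,20,20,18),crop("side",208,212,22,20,18)])
# grid
cv2.imwrite("pics/g.png",g)
E
```

```text
(no output)
```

View pics/d.png

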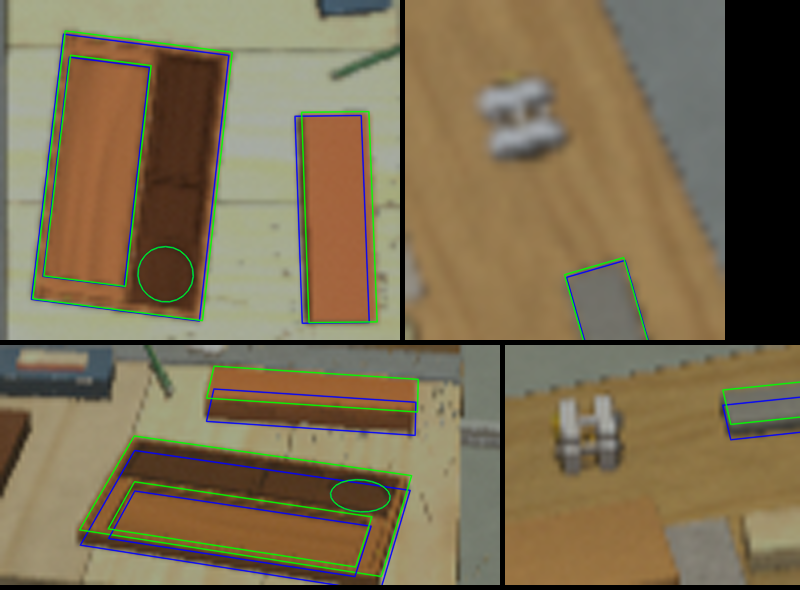

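View pics/g.png

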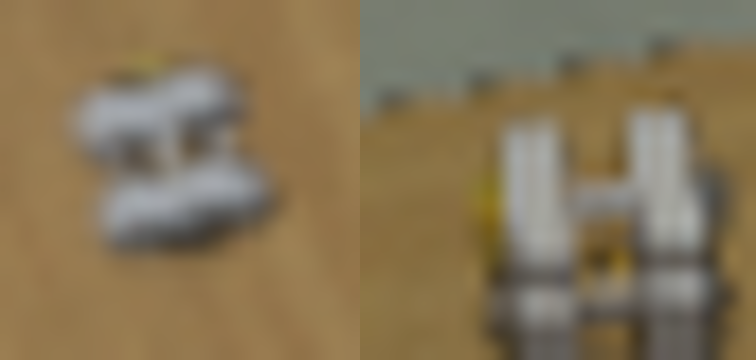

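```bash
cat > go.py <<'E'
# usage: go.py x y z(mm) psi  -> tool-axis shift / turn from present pose
import sys,numpy as np
from scipy.spatial.transform import Rotation as R
from bench import manip
s=manip.sense();w,x,y,z=s["orientation"];T=R.from_quat([x,y,z,w]);p=np.array(s["eef_pos"])*1e3
a=[float(v) for v in sys.argv[1:]]
G=R.from_euler("z",a[3],degrees=True)*R.from_euler("x",180,degrees=True)
print("pos",p.round(1),"psi",np.degrees(np.arctan2(*T.as_matrix()[[1,0],0])).round(1),"q",np.round(s["joint_positions"],2),"gap",round(s["finger_gap"]*1e3,1))
print("shift",T.inv().apply(np.array(a[:3])-p).round(1),"turn",np.degrees((T.inv()*G).as_rotvec()).round(1))
E
python3 - <<'E'
from h import *
th=np.linspace(0,2*np.pi,40)
circ=lambda x,y,r,z:np.c_[x+r*np.cos(th),y+r*np.sin(th),0*th+z]
bx,by=.685,.2075
def V(n,x0,y0,w,h,s,polys):
    im=crop(n,x0,y0,w,h,s)
    for P in polys: draw(im,n,(x0,y0,s),P,(0,255,0))
    return im
gx,gy,ps=.589,.165,-73
a=np.radians(ps);u=np.array([-np.sin(a),np.cos(a)])
ch=[]
for k in(-.010,.010):
    ch+=box(gx+u[0]*k,gy+u[1]*k,ps,.036,.010,0,.020)+[box(gx+u[0]*k,gy+u[1]*k,ps,.030,.010,0,.028)[1]]
B=[circ(bx,by,.0205,0),circ(bx,by,.0205,.06),circ(bx,by,.009,.086),circ(bx,by,.002,.118)]
im=np.vstack([np.hstack([V("top",200,156,20,20,15,ch),V("side",208,212,22,20,15,ch)]),
 np.hstack([V("top",187,126,20,20,15,B),cv2.resize(V("side",165,198,44,50,6,B),(330,300))])])
cv2.imwrite("pics/e.png",im)
E
python3 go.py 480 -420.8 100 1.3
```

```text
pos [ 209.4 -588.6  224.6] psi 19.6 q [ 1.19  0.42 -0.01  1.61  0.    1.11 -0.05] gap 85.6
shift [311.2 -67.2 124.7] turn [-0.1  0.  18.3]
```

View pics/e.png

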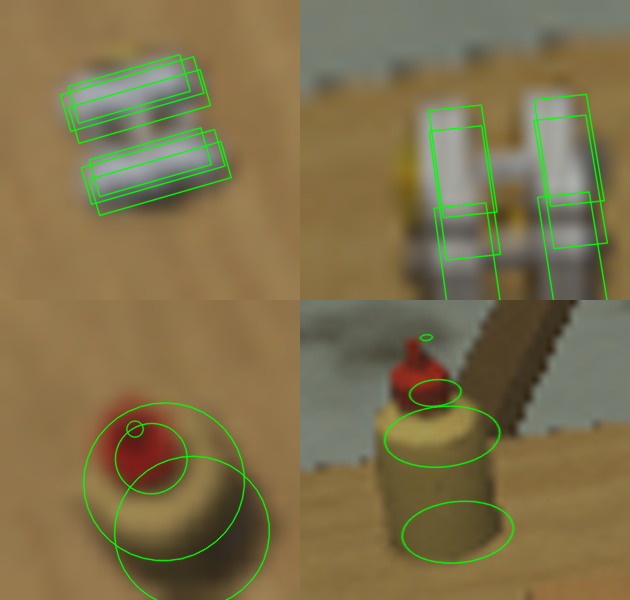

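Careful with the scale: shifts go in shares of 600 mm and turns go in shares of 90 degrees. That gives: 311 mm / 600 = 0.5183, 225 mm / 600 = 0.375, 18.3 degrees / 90 = 0.2033.

Request:
{"name": "play_rows", "arguments": {
  "targets": [
    [0.05,-0.01,0,0,0,0.0222,85],
    [0.125,-0.0267,0,0,0,0.05,85],
    [0.2083,-0.045,0,0,0,0.0778,85],
    [0.2917,-0.0633,0.0167,0,0,0.1111,85],
    [0.375,-0.0817,0.05,0,0,0.1444,85],
    [0.4583,-0.1,0.1,0,0,0.1778,85],
    [0.5183,-0.1117,0.15,0,0,0.2033,85],
    [0.5183,-0.1117,0.1833,0,0,0.2033,85]
  ],
  "force": 60
}}

```text
time_s: 1.1
eef_pos: [0.4823, -0.4185, 0.1132]
orientation: [-0.001, 1.0, 0.013, -0.0]
wrist_force: [-0.6, -0.6, 0.9]
finger_gap: 0.0851
gripper_force: 0.0
```

```bash
python3 go.py 480 -420.8 30 1.3
```

```text
pos [ 482.3 -418.5  113.2] psi 1.5 q [ 0.7   0.56 -0.05  1.67  0.03  0.92 -0.9 ] gap 85.1
shift [-2.3  2.4 83.2] turn [-0.1  0.   0.2]
```

Scaled: 82 mm / 600 = 0.1367, 80 mm / 600 = 0.1333.

Request:
{"name": "play_rows", "arguments": {
  "targets": [
    [0,0,0.025,0,0,0,85],
    [0,0,0.0667,0,0,0,85],
    [0,0,0.1083,0,0,0,85],
    [0,0,0.1333,0,0,0,85],
    [0,0,0.1367,0,0,0,85],
    [0,0,0.1367,0,0,0,85],
    [0,0,0.1367,0,0,0,85],
    [0,0,0.1367,0,0,0,85]
  ]
}}

```text
time_s: 2.1
eef_pos: [0.4803, -0.4216, 0.0337]
orientation: [0.0, 1.0, 0.011, 0.0]
wrist_force: [-0.6, -0.0, 0.3]
finger_gap: 0.0848
gripper_force: 0.0
```

```bash
python3 go.py 480 -420.8 30 1.3; python3 - <<'E'
from h import *
from bench import manip
s=manip.get_image("side")["image"];t=manip.get_image("top")["image"]
a=cv2.resize(s[70:160,240:345],None,fx=5,fy=5,interpolation=cv2.INTER_CUBIC)
cv2.imwrite("pics/f.png",a[:,:,::-1])
E
```

```text
pos [ 480.3 -421.6   33.7] psi 1.3 q [ 0.71  0.67 -0.05  1.7   0.04  0.77 -0.91] gap 84.8
shift [-0.2 -0.8  3.7] turn [ 0. -0. -0.]
```

View pics/f.png

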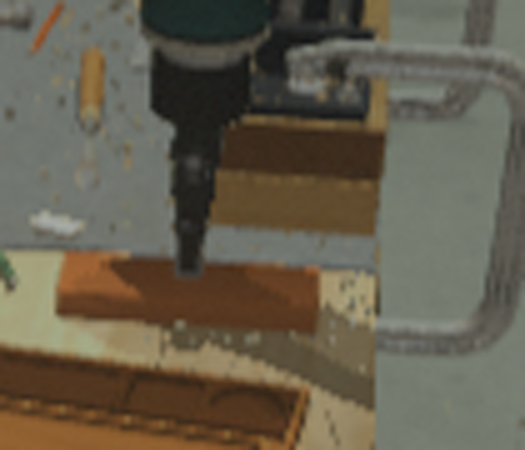

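```bash
python3 - <<'E'
from h import *
for v in(272,276,280):
    o,d=ray("side",full((240,70,5),(190,v)))
    for y in(-.378,-.364):
        k=(y-o[1])/d[1];print(v,y,(o+k*d).round(4))
E
```

```text
272 -0.378 [ 0.479  -0.378   0.0553]
272 -0.364 [ 0.4782 -0.364   0.0629]
276 -0.378 [ 0.4789 -0.378   0.0519]
276 -0.364 [ 0.478  -0.364   0.0595]
280 -0.378 [ 0.4787 -0.378   0.0485]
280 -0.364 [ 0.4779 -0.364   0.0561]
```

Scaled: 12 mm / 600 = 0.02, 11 mm / 600 = 0.0183.

Request:
{"name": "play_rows", "arguments": {
  "targets": [
    [0,0,0.005,0,0,0,85],
    [0,0,0.01,0,0,0,85],
    [0,0,0.0133,0,0,0,85],
    [0,0,0.0167,0,0,0,85],
    [0,0,0.0183,0,0,0,85],
    [0,0,0.02,0,0,0,85],
    [0,0,0.02,0,0,0,85],
    [0,0,0.02,0,0,0,85]
  ]
}}

```text
time_s: 3.2
eef_pos: [0.48, -0.4215, 0.0212]
orientation: [0.0, 1.0, 0.011, 0.0]
wrist_force: [0.4, 0.3, 0.2]
finger_gap: 0.085
gripper_force: 0.0
```

```bash
python3 - <<'E'
from h import *
from bench import manip
s=manip.get_image("side")["image"]
a=cv2.resize(s[110:145,255:310],None,fx=12,fy=12,interpolation=cv2.INTER_CUBIC)
cv2.imwrite("pics/k.png",a[:,:,::-1])
E
```

```text
(no output)
```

View pics/k.png

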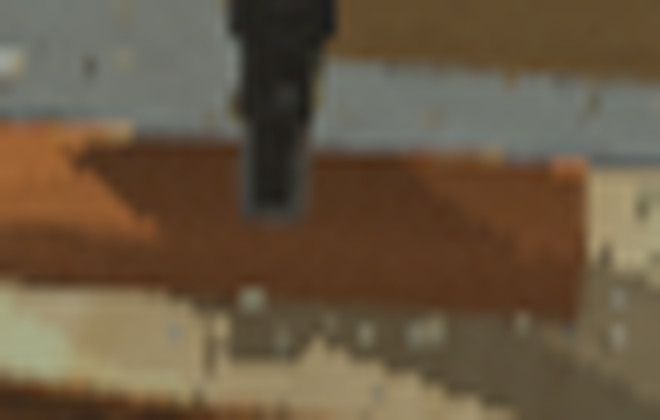

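```bash
python3 - <<'E'
from h import *
print("start tcp",proj("side",[.2094,-.5885,.2246]),proj("side",[.2094,-.5885,.2946]))
for y in(-.364,-.378,-.4215,-.464): print(y,[ (proj("side",[.48,y,z])-[255,110])*12 for z in(.007,.02,.045,.08)])
E
python3 - <<'E'
import cv2
from bench import manip
s=cv2.imread("pics/side0.png")
a=cv2.resize(s[0:75,325:395],None,fx=7,fy=7,interpolation=cv2.INTER_CUBIC)
t=manip.get_image("top")["image"][:,:,::-1]
b=cv2.resize(t[150:235,300:385],(525,525),interpolation=cv2.INTER_CUBIC)
import numpy as np
im=np.zeros((525,800,3),np.uint8); im[:,:490]=a; im[:400,490:800]=cv2.resize(b,(400,400))[:,45:355]
cv2.imwrite("pics/l.png",im)
E
```

```text
start tcp [352.85543308  65.01239629] [355.84548019  46.99604611]
-0.364 [array([257.3980633 , 322.09740915]), array([259.25429994, 286.79307696]), array([262.87850604, 217.86319333]), array([268.07649951, 119.00096635])]
-0.378 [array([261.17786754, 300.34054615]), array([263.04039686, 265.17403498]), array([266.6764985 , 196.52061433]), array([271.89065149,  98.0719253 ])]
-0.4215 [array([272.59026625, 234.64984388]), array([274.4701237 , 199.90900087]), array([278.13886425, 132.10857316]), array([283.39707702,  34.93378783])]
-0.464 [array([283.27854165, 173.1272547 ]), array([285.17235116, 138.79807062]), array([288.86719879,  71.82137407]), array([294.16024421, -24.12593734])]
```

View pics/l.png

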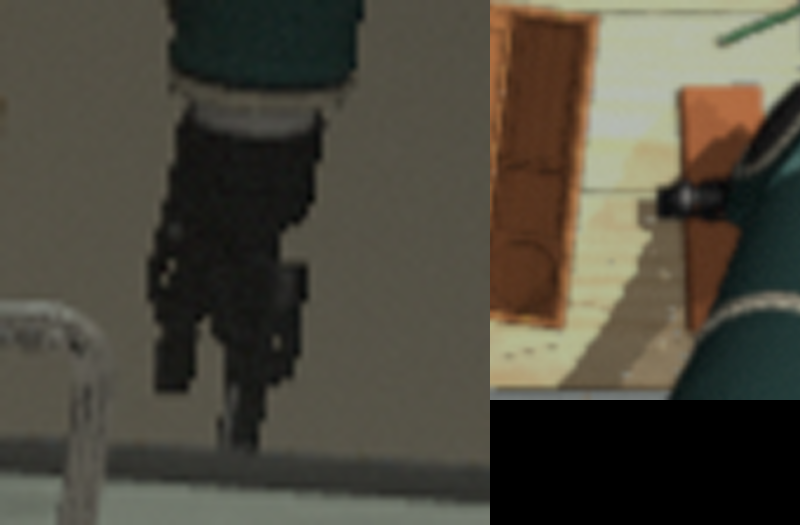

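Scaled: 6 mm / 600 = 0.01, 5 mm / 600 = 0.0083.

Request:
{"name": "play_rows", "arguments": {
  "targets": [
    [0,0,0.0017,0,0,0,85],
    [0,0,0.0033,0,0,0,85],
    [0,0,0.005,0,0,0,85],
    [0,0,0.0067,0,0,0,85],
    [0,0,0.0083,0,0,0,85],
    [0,0,0.01,0,0,0,85],
    [0,0,0.01,0,0,0,85],
    [0,0,0.01,0,0,0,85]
  ]
}}

```text
time_s: 4.3
eef_pos: [0.4801, -0.4214, 0.0152]
orientation: [-0.0, 1.0, 0.011, -0.0]
wrist_force: [-0.1, -0.0, 0.4]
finger_gap: 0.0849
gripper_force: 0.0
```

Scaled: 3 mm / 600 = 0.005, 2.5 mm / 600 = 0.0042.

Request:
{"name": "play_rows", "arguments": {
  "targets": [
    [0,0,0.0008,0,0,0,85],
    [0,0,0.0017,0,0,0,85],
    [0,0,0.0025,0,0,0,85],
    [0,0,0.0033,0,0,0,85],
    [0,0,0.0042,0,0,0,85],
    [0,0,0.005,0,0,0,85],
    [0,0,0.005,0,0,0,85],
    [0,0,0.005,0,0,0,85]
  ]
}}

```text
time_s: 5.3
eef_pos: [0.48, -0.4215, 0.0121]
orientation: [-0.0, 1.0, 0.011, -0.0]
wrist_force: [-0.4, -0.4, 0.1]
finger_gap: 0.0848
gripper_force: 0.0
```

Scaled: -8 mm / 600 = -0.0133, -4 mm / 600 = -0.0067.

Request:
{"name": "play_rows", "arguments": {
  "targets": [
    [0,0,-0.0067,0,0,0,85],
    [0,0,-0.0133,0,0,0,85],
    [0,0,-0.0133,0,0,0,75],
    [0,0,-0.0133,0,0,0,68],
    [0,0,-0.0133,0,0,0,60],
    [0,0,-0.0133,0,0,0,60],
    [0,0,-0.0133,0,0,0,60],
    [0,0,-0.0133,0,0,0,60]
  ],
  "force": 80
}}

```text
time_s: 6.3
eef_pos: [0.48, -0.4215, 0.0202]
orientation: [-0.0, 1.0, 0.011, -0.0]
wrist_force: [-0.8, -1.1, 0.5]
finger_gap: 0.06
gripper_force: 0.0
```

Request:
{"name": "play_rows", "arguments": {
  "targets": [
    [0,0,0.0008,0,0,0,60],
    [0,0,0.0017,0,0,0,60],
    [0,0,0.0025,0,0,0,60],
    [0,0,0.0033,0,0,0,60],
    [0,0,0.0042,0,0,0,60],
    [0,0,0.005,0,0,0,60],
    [0,0,0.005,0,0,0,60],
    [0,0,0.005,0,0,0,60]
  ]
}}

```text
time_s: 7.3
eef_pos: [0.48, -0.4215, 0.0172]
orientation: [-0.0, 1.0, 0.011, -0.0]
wrist_force: [0.6, -0.9, 0.1]
finger_gap: 0.0602
gripper_force: 0.0
```

Scaled: 2 mm / 600 = 0.0033, 1.8 mm / 600 = 0.003.

Request:
{"name": "play_rows", "arguments": {
  "targets": [
    [0,0,0.0005,0,0,0,60],
    [0,0,0.001,0,0,0,60],
    [0,0,0.0015,0,0,0,60],
    [0,0,0.002,0,0,0,60],
    [0,0,0.0025,0,0,0,60],
    [0,0,0.003,0,0,0,60],
    [0,0,0.0033,0,0,0,60],
    [0,0,0.0033,0,0,0,60]
  ]
}}

```text
time_s: 8.3
eef_pos: [0.48, -0.4214, 0.0152]
orientation: [-0.0, 1.0, 0.011, -0.0]
wrist_force: [0.3, -0.2, -0.3]
finger_gap: 0.0602
gripper_force: 0.0
```

Scaled: 2 mm / 600 = 0.0033, 1.8 mm / 600 = 0.003.

Request:
{"name": "play_rows", "arguments": {
  "targets": [
    [0,0,0.0005,0,0,0,60],
    [0,0,0.001,0,0,0,60],
    [0,0,0.0015,0,0,0,60],
    [0,0,0.002,0,0,0,60],
    [0,0,0.0025,0,0,0,60],
    [0,0,0.003,0,0,0,60],
    [0,0,0.0033,0,0,0,60],
    [0,0,0.0033,0,0,0,60]
  ]
}}

```text
time_s: 9.3
eef_pos: [0.4801, -0.4216, 0.0147]
orientation: [0.0, 1.0, 0.011, 0.0]
wrist_force: [-9.3, 8.1, 26.7]
finger_gap: 0.06
gripper_force: 13.2
```

Scaled: 2 mm / 600 = 0.0033, 1.8 mm / 600 = 0.003.

Request:
{"name": "play_rows", "arguments": {
  "targets": [
    [0,0,0.0005,0,0,0,60],
    [0,0,0.001,0,0,0,60],
    [0,0,0.0015,0,0,0,60],
    [0,0,0.002,0,0,0,60],
    [0,0,0.0025,0,0,0,60],
    [0,0,0.003,0,0,0,60],
    [0,0,0.0033,0,0,0,60],
    [0,0,0.0033,0,0,0,60]
  ]
}}

```text
time_s: 10.3
eef_pos: [0.4803, -0.4218, 0.0144]
orientation: [0.0, 1.0, 0.011, 0.0]
wrist_force: [-19.2, 17.1, 55.2]
finger_gap: 0.06
gripper_force: 27.7
```

Scaled: -10 mm / 600 = -0.0167, -8 mm / 600 = -0.0133.

Request:
{"name": "play_rows", "arguments": {
  "targets": [
    [0,0,-0.0133,0,0,0,60],
    [0,0,-0.0167,0,0,0,80],
    [0,0,-0.0167,0,0,0,85],
    [0,0,-0.0167,0,0,0,85],
    [0,0,-0.0167,0,0,0,85],
    [0,0,-0.0167,0,0,0,85],
    [0,0,-0.0167,0,0,0,85],
    [0,0,-0.0167,0,0,0,85]
  ]
}}

```text
time_s: 11.3
eef_pos: [0.48, -0.4214, 0.0211]
orientation: [-0.0, 1.0, 0.011, -0.0]
wrist_force: [-0.1, 0.2, -0.4]
finger_gap: 0.085
gripper_force: 0.0
```

Scaled: 21 mm / 600 = 0.035, 19 mm / 600 = 0.0317.

Request:
{"name": "play_rows", "arguments": {
  "targets": [
    [0,0,0.01,0,0,0,85],
    [0,0,0.0183,0,0,0,85],
    [0,0,0.0267,0,0,0,85],
    [0,0,0.0317,0,0,0,85],
    [0,0,0.035,0,0,0,85],
    [0,0,0.035,0,0,0,85],
    [0,0,0.035,0,0,0,85],
    [0,0,0.035,0,0,0,85]
  ]
}}

```text
time_s: 12.3
eef_pos: [0.4801, -0.4215, 0.0003]
orientation: [0.0, 1.0, 0.011, 0.0]
wrist_force: [0.3, -0.2, 0.5]
finger_gap: 0.0848
gripper_force: 0.0
```

Request:
{"name": "play_rows", "arguments": {
  "targets": [
    [0,0,0,0,0,0,75],
    [0,0,0,0,0,0,68],
    [0,0,0,0,0,0,60],
    [0,0,0,0,0,0,60],
    [0,0,0,0,0,0,60],
    [0,0,0,0,0,0,60],
    [0,0,0,0,0,0,60],
    [0,0,0,0,0,0,60]
  ],
  "force": 90
}}

```text
time_s: 13.3
eef_pos: [0.4802, -0.4224, 0.0014]
orientation: [0.001, 1.0, 0.011, 0.0]
wrist_force: [-5.2, -0.2, 16.8]
finger_gap: 0.0637
gripper_force: 98.6
```

```bash
cat > tgt.py <<'E'
import numpy as np
c,s=np.cos(np.radians(83.3)),np.sin(np.radians(83.3))
for n,(x,y) in dict(bed=(35,0),slip=(-43,-62.5),guide=(-43,31.5),well=(-43,92.5)).items(): print(n,round(519.6+c*x-s*y,1),round(-222.2+s*x+c*y,1))
E
python3 tgt.py; python3 go.py 523.7 -187.4 80 -6.7
```

```text
bed 523.7 -187.4
slip 576.7 -272.2
guide 483.3 -261.2
well 422.7 -254.1
pos [ 480.2 -422.4    1.4] psi 1.3 q [ 0.7   0.71 -0.04  1.71  0.04  0.72 -0.91] gap 63.7
shift [  48.7 -233.8  -78.9] turn [ 0.1 -0.   8. ]
```

Scaled: -70 mm / 600 = -0.1167, -68 mm / 600 = -0.1133, 2 degrees / 90 = 0.0222.

Request:
{"name": "play_rows", "arguments": {
  "targets": [
    [0,0,-0.0083,0,0,0,60],
    [0,0,-0.025,0,0,0,60],
    [0,0,-0.05,0,0,0,60],
    [0,0,-0.075,0,0,0,60],
    [0,0,-0.1,0,0,0,60],
    [0,0,-0.1133,0,0,0,60],
    [0.0083,-0.04,-0.1167,0,0,0.0089,60],
    [0.02,-0.0917,-0.1167,0,0,0.0222,60]
  ]
}}

```text
time_s: 14.3
eef_pos: [0.4906, -0.3662, 0.0705]
orientation: [0.0, 1.0, -0.007, 0.0]
wrist_force: [1.2, 0.9, -7.4]
finger_gap: 0.0633
gripper_force: 101.8
```

Scaled: -177 mm / 600 = -0.295, -175 mm / 600 = -0.2917, 6 degrees / 90 = 0.0667.

Request:
{"name": "play_rows", "arguments": {
  "targets": [
    [0.0133,-0.0583,0,0,0,0.0167,60],
    [0.025,-0.1167,0,0,0,0.0333,60],
    [0.0383,-0.1833,0,0,0,0.0444,60],
    [0.0517,-0.2417,0,0,0,0.0556,60],
    [0.06,-0.28,0,0,0,0.0633,60],
    [0.0617,-0.2917,0,0,0,0.0667,60],
    [0.0617,-0.295,0,0,0,0.0667,60],
    [0.0617,-0.295,0,0,0,0.0667,60]
  ]
}}

```text
time_s: 15.3
eef_pos: [0.5297, -0.1906, 0.0702]
orientation: [0.0, 0.998, -0.059, -0.0]
wrist_force: [0.7, 0.5, -7.9]
finger_gap: 0.0633
gripper_force: 101.8
```

```bash
python3 go.py 523.7 -187.4 6 -6.7; python3 - <<'E'
from h import *
from bench import manip
for n in("top","side"):
    d=manip.get_image(n); C[n]["image"]=d["image"]
a=crop("top",275,140,100,85,5);b=crop("side",195,90,80,85,3.6)
im=np.zeros((425,800,3),np.uint8);im[:,:500]=a;im[:306,500:788]=b
cv2.imwrite("pics/m.png",im)
E
```

```text
pos [ 529.7 -190.6   70.2] psi -6.8 q [ 0.32  0.5  -0.04  1.89  0.03  0.75 -1.42] gap 63.3
shift [-6.3 -2.5 64.2] turn [ 0.   0.  -0.1]
```

View pics/m.png

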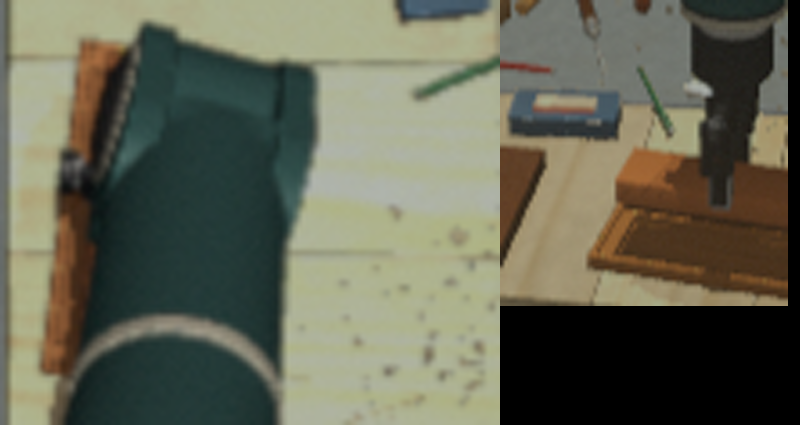

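Scaled: 57 mm / 600 = 0.095, -2.5 mm / 600 = -0.0042.

Request:
{"name": "play_rows", "arguments": {
  "targets": [
    [-0.005,-0.0025,0,0,0,0,60],
    [-0.0103,-0.0042,0.0083,0,0,0,60],
    [-0.0103,-0.0042,0.0333,0,0,0,60],
    [-0.0103,-0.0042,0.0583,0,0,0,60],
    [-0.0103,-0.0042,0.0783,0,0,0,60],
    [-0.0103,-0.0042,0.09,0,0,0,60],
    [-0.0103,-0.0042,0.095,0,0,0,60],
    [-0.0103,-0.0042,0.095,0,0,0,60]
  ]
}}

```text
time_s: 16.4
eef_pos: [0.5242, -0.1865, 0.0132]
orientation: [-0.0, 0.998, -0.059, 0.0]
wrist_force: [0.2, -0.4, -8.0]
finger_gap: 0.0636
gripper_force: 101.8
```

Scaled: 5.5 mm / 600 = 0.0092, 5 mm / 600 = 0.0083.

Request:
{"name": "play_rows", "arguments": {
  "targets": [
    [0,0,0.0017,0,0,0,60],
    [0,0,0.0033,0,0,0,60],
    [0,0,0.005,0,0,0,60],
    [0,0,0.0067,0,0,0,60],
    [0,0,0.0083,0,0,0,60],
    [0,0,0.0092,0,0,0,60],
    [0,0,0.0092,0,0,0,60],
    [0,0,0.0092,0,0,0,60]
  ]
}}

```text
time_s: 17.4
eef_pos: [0.5241, -0.1865, 0.0077]
orientation: [-0.0, 0.998, -0.059, -0.0]
wrist_force: [-0.6, 0.4, -7.0]
finger_gap: 0.0634
gripper_force: 101.8
```

Scaled: -130 mm / 600 = -0.2167, -90 mm / 600 = -0.15.

Request:
{"name": "play_rows", "arguments": {
  "targets": [
    [0,0,0,0,0,0,70],
    [0,0,0,0,0,0,80],
    [0,0,0,0,0,0,85],
    [0,0,0,0,0,0,85],
    [0,0,-0.0167,0,0,0,85],
    [0,0,-0.0667,0,0,0,85],
    [0,0,-0.15,0,0,0,85],
    [0,0,-0.2167,0,0,0,85]
  ]
}}

```text
time_s: 18.4
eef_pos: [0.5243, -0.1865, 0.1402]
orientation: [0.0, 0.998, -0.059, 0.001]
wrist_force: [0.1, 0.3, 0.2]
finger_gap: 0.0851
gripper_force: 0.0
```

```bash
python3 go.py 469.7 114 60 17
```

```text
pos [ 524.3 -186.5  140.2] psi -6.7 q [ 0.32  0.39 -0.05  1.86  0.02  0.88 -1.42] gap 85.1
shift [ -89.5 -292.1   80.1] turn [  0.   -0.1 -23.7]
```

Scaled: -292 mm / 600 = -0.4867, -89.5 mm / 600 = -0.1492, -23.7 degrees / 90 = -0.2633.

Request:
{"name": "play_rows", "arguments": {
  "targets": [
    [-0.0167,-0.0583,0,0,0,-0.0333,85],
    [-0.0417,-0.1333,0,0,0,-0.0778,85],
    [-0.0667,-0.2167,0,0,0,-0.1222,85],
    [-0.0917,-0.3,0,0,0,-0.1667,85],
    [-0.1167,-0.3833,0,0,0,-0.2111,85],
    [-0.1383,-0.4533,0.0333,0,0,-0.2444,60],
    [-0.1483,-0.4833,0.0833,0,0,-0.2633,60],
    [-0.1492,-0.4867,0.1083,0,0,-0.2633,60]
  ]
}}

```text
time_s: 19.4
eef_pos: [0.4688, 0.115, 0.0721]
orientation: [-0.0, 0.989, 0.149, -0.0]
wrist_force: [1.2, -0.5, 0.3]
finger_gap: 0.06
gripper_force: 0.0
```

```bash
python3 go.py 469.7 114 0 17;  python3 - <<'E'
from h import *
from bench import manip
import numpy as np
d=manip.get_image("top")["image"]; cv2.imwrite("pics/n_top.png",d[:,:,::-1])
# whetstone check: orange bright vs tray; print a mask of stone by overlay difference
C["top"]["image"]=d
im=crop("top",275,140,65,85,7)
c,s_=np.cos(np.radians(83.3)),np.sin(np.radians(83.3))
f=lambda x,y:(.5196+c*x-s_*y,-.2222+s_*x+c*y)
draw(im,"top",(275,140,7),box(*f(.035,0),83.3,.066,.205,.006,.032)[1],(0,255,0))
cv2.imwrite("pics/n.png",im)
E
```

```text
pos [468.8 115.   72.1] psi 17.1 q [-0.1   0.4  -0.24  2.08  0.15  0.68 -1.71] gap 60.0
shift [ 0.6  1.2 72.1] turn [-0.   0.   0.1]
```

Scaled: 72 mm / 600 = 0.12, 71 mm / 600 = 0.1183.

Request:
{"name": "play_rows", "arguments": {
  "targets": [
    [0,0,0.025,0,0,0,60],
    [0,0,0.0583,0,0,0,60],
    [0,0,0.0867,0,0,0,60],
    [0,0,0.1033,0,0,0,60],
    [0,0,0.1133,0,0,0,60],
    [0,0,0.1183,0,0,0,60],
    [0,0,0.12,0,0,0,60],
    [0,0,0.12,0,0,0,60]
  ]
}}

```text
time_s: 20.45
eef_pos: [0.4695, 0.1141, 0.0009]
orientation: [-0.0, 0.989, 0.148, 0.0]
wrist_force: [0.4, -0.4, 0.9]
finger_gap: 0.06
gripper_force: 0.0
```

Request:
{"name": "play_rows", "arguments": {
  "targets": [
    [0,0,0,0,0,0,50],
    [0,0,0,0,0,0,42],
    [0,0,0,0,0,0,35],
    [0,0,0,0,0,0,24],
    [0,0,0,0,0,0,24],
    [0,0,0,0,0,0,24],
    [0,0,0,0,0,0,24],
    [0,0,0,0,0,0,24]
  ],
  "force": 50
}}

```text
time_s: 21.45
eef_pos: [0.4694, 0.114, 0.001]
orientation: [0.0, 0.989, 0.148, 0.0]
wrist_force: [-2.2, -0.5, 9.8]
finger_gap: 0.0281
gripper_force: 48.6
```

Scaled: -85 mm / 600 = -0.1417, -75 mm / 600 = -0.125.

Request:
{"name": "play_rows", "arguments": {
  "targets": [
    [0,0,-0.0067,0,0,0,24],
    [0,0,-0.02,0,0,0,24],
    [0,0,-0.0417,0,0,0,24],
    [0,0,-0.07,0,0,0,24],
    [0,0,-0.1,0,0,0,24],
    [0,0,-0.125,0,0,0,24],
    [0,0,-0.1417,0,0,0,24],
    [0,0,-0.1417,0,0,0,24]
  ]
}}

```text
time_s: 22.45
eef_pos: [0.4698, 0.114, 0.0864]
orientation: [-0.0, 0.989, 0.148, 0.001]
wrist_force: [-0.3, -0.0, -1.7]
finger_gap: 0.028
gripper_force: 49.5
```

```bash
python3 go.py 576.7 -272.2 20 -6.7; python3 - <<'E'
from h import *
from bench import manip
cv2.imwrite("pics/o_side.png",manip.get_image("side")["image"][:,:,::-1])
E
```

```text
pos [469.8 114.   86.4] psi 17.0 q [-0.09  0.37 -0.25  2.07  0.14  0.71 -1.7 ] gap 28.0
shift [-10.6 400.6  66.4] turn [-0.  -0.1 23.7]
```

Scaled: 380 mm / 600 = 0.6333, 345 mm / 600 = 0.575, 23.7 degrees / 90 = 0.2633.

Request:
{"name": "play_rows", "arguments": {
  "targets": [
    [-0.0017,0.05,0,0,0,0.0222,24],
    [-0.0033,0.125,0,0,0,0.0556,24],
    [-0.0067,0.2167,0,0,0,0.0889,24],
    [-0.0083,0.3083,0,0,0,0.1222,24],
    [-0.0117,0.4,0,0,0,0.1556,24],
    [-0.0133,0.4917,0,0,0,0.1889,24],
    [-0.015,0.575,0,0,0,0.2278,24],
    [-0.0167,0.6333,0,0,0,0.2633,24]
  ]
}}

```text
time_s: 23.5
eef_pos: [0.5705, -0.2548, 0.0846]
orientation: [0.0, 0.998, -0.06, -0.001]
wrist_force: [0.4, 0.4, -0.8]
finger_gap: 0.0279
gripper_force: 49.5
```

Scaled: 19 mm / 600 = 0.0317, 10 mm / 600 = 0.0167.

Request:
{"name": "play_rows", "arguments": {
  "targets": [
    [0.0017,0.0167,0,0,0,0,24],
    [0,0.0317,0,0,0,0,24],
    [0,0.0317,0,0,0,0,24],
    [0,0.0317,0,0,0,0,24],
    [0,0.0317,0,0,0,0,24],
    [0,0.0317,0,0,0,0,24],
    [0,0.0317,0,0,0,0,24],
    [0,0.0317,0,0,0,0,24]
  ]
}}

```text
time_s: 24.5
eef_pos: [0.5686, -0.2712, 0.0856]
orientation: [-0.0, 0.998, -0.059, -0.0]
wrist_force: [0.3, 1.0, -1.8]
finger_gap: 0.028
gripper_force: 49.5
```

```bash
python3 go.py 576.7 -272.2 20 -6.7
```

```text
pos [ 568.6 -271.2   85.6] psi -6.7 q [ 0.44  0.58 -0.05  1.71  0.04  0.85 -1.32] gap 28.0
shift [ 8.1  0.1 65.6] turn [-0.  0. -0.]
```

Scaled: 65 mm / 600 = 0.1083, 60 mm / 600 = 0.1.

Request:
{"name": "play_rows", "arguments": {
  "targets": [
    [0.0067,0,0,0,0,0,24],
    [0.0133,0,0.0167,0,0,0,24],
    [0.0133,0,0.0417,0,0,0,24],
    [0.0133,0,0.0667,0,0,0,24],
    [0.0133,0,0.0867,0,0,0,24],
    [0.0133,0,0.1,0,0,0,24],
    [0.0133,0,0.1083,0,0,0,24],
    [0.0133,0,0.1083,0,0,0,24]
  ]
}}

```text
time_s: 25.5
eef_pos: [0.5765, -0.2721, 0.0205]
orientation: [-0.0, 0.998, -0.059, -0.0]
wrist_force: [0.6, 0.7, -0.3]
finger_gap: 0.0283
gripper_force: 49.5
```

Scaled: 5.5 mm / 600 = 0.0092, 5 mm / 600 = 0.0083.

Request:
{"name": "play_rows", "arguments": {
  "targets": [
    [0,0,0.0017,0,0,0,24],
    [0,0,0.0033,0,0,0,24],
    [0,0,0.005,0,0,0,24],
    [0,0,0.0067,0,0,0,24],
    [0,0,0.0083,0,0,0,24],
    [0,0,0.0092,0,0,0,24],
    [0,0,0.0092,0,0,0,24],
    [0,0,0.0092,0,0,0,24]
  ]
}}

```text
time_s: 26.5
eef_pos: [0.5766, -0.2722, 0.0152]
orientation: [-0.0, 0.998, -0.059, -0.0]
wrist_force: [0.5, 0.7, -0.5]
finger_gap: 0.028
gripper_force: 49.5
```

Scaled: -105 mm / 600 = -0.175, -75 mm / 600 = -0.125.

Request:
{"name": "play_rows", "arguments": {
  "targets": [
    [0,0,0,0,0,0,32],
    [0,0,0,0,0,0,38],
    [0,0,0,0,0,0,42],
    [0,0,0,0,0,0,42],
    [0,0,-0.0167,0,0,0,42],
    [0,0,-0.0667,0,0,0,42],
    [0,0,-0.125,0,0,0,50],
    [0,0,-0.175,0,0,0,60]
  ]
}}

```text
time_s: 27.5
eef_pos: [0.5768, -0.2722, 0.1223]
orientation: [0.0, 0.998, -0.059, 0.001]
wrist_force: [-0.6, 0.0, 0.1]
finger_gap: 0.0597
gripper_force: 0.0
```

```bash
python3 go.py 590.5 165.5 80 14
```

```text
pos [ 576.8 -272.2  122.3] psi -6.7 q [ 0.43  0.55 -0.06  1.67  0.04  0.93 -1.32] gap 59.7
shift [ -37.6 -436.4   42.1] turn [  0.   -0.1 -20.7]
```

Scaled: -405 mm / 600 = -0.675, -355 mm / 600 = -0.5917, -20.7 degrees / 90 = -0.23.

Request:
{"name": "play_rows", "arguments": {
  "targets": [
    [-0.005,-0.05,0,0,0,-0.0222,60],
    [-0.0117,-0.1333,0,0,0,-0.05,60],
    [-0.02,-0.225,0,0,0,-0.0778,60],
    [-0.0283,-0.3167,0,0,0,-0.1111,60],
    [-0.0367,-0.4083,0,0,0,-0.1444,60],
    [-0.045,-0.5,0,0,0,-0.1778,60],
    [-0.0533,-0.5917,0,0,0,-0.2111,60],
    [-0.06,-0.675,0,0,0,-0.23,60]
  ]
}}

```text
time_s: 28.5
eef_pos: [0.5872, 0.1373, 0.1201]
orientation: [-0.0, 0.992, 0.123, -0.0]
wrist_force: [0.6, -1.4, -0.3]
finger_gap: 0.06
gripper_force: 0.0
```

Scaled: 60 mm / 600 = 0.1, 55 mm / 600 = 0.0917.

Request:
{"name": "play_rows", "arguments": {
  "targets": [
    [0.0167,-0.0417,0,0,0,0,60],
    [0.0167,-0.0483,0,0,0,0,60],
    [0.0167,-0.0483,0.0333,0,0,0,60],
    [0.0167,-0.0483,0.0667,0,0,0,60],
    [0.0167,-0.0483,0.0917,0,0,0,60],
    [0.0167,-0.0483,0.1,0,0,0,60],
    [0.0167,-0.0483,0.1,0,0,0,60],
    [0.0167,-0.0483,0.1,0,0,0,60]
  ]
}}

```text
time_s: 29.5
eef_pos: [0.5912, 0.1649, 0.0607]
orientation: [-0.0, 0.993, 0.122, 0.0]
wrist_force: [-0.2, -0.3, 0.3]
finger_gap: 0.0601
gripper_force: 0.0
```

```bash
python3 go.py 590.5 165.5 2 14; python3 - <<'E'
from bench import manip
import cv2
cv2.imwrite("pics/p_top.png",manip.get_image("top")["image"][:,:,::-1])
cv2.imwrite("pics/p_side.png",manip.get_image("side")["image"][:,:,::-1])
E
```

```text
pos [591.2 164.9  60.7] psi 14.0 q [-0.16  0.6  -0.21  1.76  0.16  0.8  -1.78] gap 60.1
shift [-0.6 -0.7 58.7] turn [-0. -0. -0.]
```

Scaled: 58.5 mm / 600 = 0.0975, 57 mm / 600 = 0.095.

Request:
{"name": "play_rows", "arguments": {
  "targets": [
    [-0.0008,-0.0012,0.02,0,0,0,60],
    [-0.0008,-0.0012,0.0467,0,0,0,60],
    [-0.0008,-0.0012,0.07,0,0,0,60],
    [-0.0008,-0.0012,0.0867,0,0,0,60],
    [-0.0008,-0.0012,0.095,0,0,0,60],
    [-0.0008,-0.0012,0.0975,0,0,0,60],
    [-0.0008,-0.0012,0.0975,0,0,0,60],
    [-0.0008,-0.0012,0.0975,0,0,0,60]
  ]
}}

```text
time_s: 30.6
eef_pos: [0.5904, 0.1655, 0.0021]
orientation: [-0.0, 0.993, 0.122, 0.0]
wrist_force: [0.0, 0.0, 1.3]
finger_gap: 0.0602
gripper_force: 0.0
```

Request:
{"name": "play_rows", "arguments": {
  "targets": [
    [0,0,0,0,0,0,53],
    [0,0,0,0,0,0,47],
    [0,0,0,0,0,0,41],
    [0,0,0,0,0,0,30],
    [0,0,0,0,0,0,30],
    [0,0,0,0,0,0,30],
    [0,0,0,0,0,0,30],
    [0,0,0,0,0,0,30]
  ],
  "force": 40
}}

```text
time_s: 31.6
eef_pos: [0.5903, 0.1654, 0.002]
orientation: [-0.0, 0.993, 0.122, 0.0]
wrist_force: [-2.0, -0.6, 6.2]
finger_gap: 0.0349
gripper_force: 39.3
```

Scaled: -85 mm / 600 = -0.1417, -75 mm / 600 = -0.125.

Request:
{"name": "play_rows", "arguments": {
  "targets": [
    [0,0,-0.0067,0,0,0,30],
    [0,0,-0.02,0,0,0,30],
    [0,0,-0.0417,0,0,0,30],
    [0,0,-0.07,0,0,0,30],
    [0,0,-0.1,0,0,0,30],
    [0,0,-0.125,0,0,0,30],
    [0,0,-0.1417,0,0,0,30],
    [0,0,-0.1417,0,0,0,30]
  ]
}}

```text
time_s: 32.6
eef_pos: [0.5905, 0.1655, 0.0874]
orientation: [-0.0, 0.993, 0.122, 0.001]
wrist_force: [0.0, -0.8, -1.7]
finger_gap: 0.035
gripper_force: 40.0
```

```bash
python3 go.py 483.3 -261.2 20 -6.7; python3 - <<'E'
from bench import manip
import cv2
cv2.imwrite("pics/q_side.png",manip.get_image("side")["image"][:,:,::-1])
E
```

```text
pos [590.5 165.5  87.4] psi 14.0 q [-0.16  0.56 -0.22  1.75  0.15  0.85 -1.77] gap 35.0
shift [-207.2  388.1   67.2] turn [-0.  -0.1 20.7]
```

Scaled: 334 mm / 600 = 0.5567, 293 mm / 600 = 0.4883, 20.7 degrees / 90 = 0.23.

Request:
{"name": "play_rows", "arguments": {
  "targets": [
    [-0.0233,0.0433,0,0,0,0.0222,30],
    [-0.06,0.1133,0,0,0,0.05,30],
    [-0.1,0.1883,0,0,0,0.0778,30],
    [-0.14,0.2633,0,0,0,0.1111,30],
    [-0.18,0.3383,0,0,0,0.1444,30],
    [-0.22,0.4133,0,0,0,0.1778,30],
    [-0.26,0.4883,0,0,0,0.2111,30],
    [-0.2967,0.5567,0,0,0,0.23,30]
  ]
}}

```text
time_s: 33.65
eef_pos: [0.4972, -0.2034, 0.0861]
orientation: [-0.0, 0.998, -0.059, -0.0]
wrist_force: [0.8, 0.1, -0.2]
finger_gap: 0.0346
gripper_force: 40.1
```

```bash
python3 go.py 483.3 -261.2 20 -6.7
```

```text
pos [ 497.2 -203.4   86.1] psi -6.8 q [ 0.39  0.44 -0.07  1.94  0.05  0.76 -1.4 ] gap 34.6
shift [-6.9 59.  66.1] turn [-0.   0.1 -0.1]
```

Scaled: 60 mm / 600 = 0.1, 50 mm / 600 = 0.0833.

Request:
{"name": "play_rows", "arguments": {
  "targets": [
    [-0.0067,0.0417,0,0,0,0,30],
    [-0.0117,0.0833,0,0,0,0,30],
    [-0.0125,0.1,0,0,0,0,30],
    [-0.0125,0.1,0.025,0,0,0,30],
    [-0.0125,0.1,0.05,0,0,0,30],
    [-0.0125,0.1,0.0667,0,0,0,30],
    [-0.0125,0.1,0.075,0,0,0,30],
    [-0.0125,0.1,0.075,0,0,0,30]
  ]
}}

```text
time_s: 34.65
eef_pos: [0.4837, -0.2602, 0.0413]
orientation: [-0.0, 0.998, -0.058, -0.0]
wrist_force: [0.1, -0.1, -1.6]
finger_gap: 0.0343
gripper_force: 40.0
```

```bash
python3 go.py 483.3 -261.2 14 -6.7
```

```text
pos [ 483.7 -260.2   41.3] psi -6.7 q [ 0.48  0.53 -0.06  1.93  0.05  0.68 -1.29] gap 34.3
shift [-0.3  1.1 27.3] turn [-0.  0. -0.]
```

Request:
{"name": "play_rows", "arguments": {
  "targets": [
    [-0.0005,0.0017,0.0133,0,0,0,30],
    [-0.0005,0.0017,0.025,0,0,0,30],
    [-0.0005,0.0017,0.0333,0,0,0,30],
    [-0.0005,0.0017,0.0367,0,0,0,30],
    [-0.0005,0.0017,0.04,0,0,0,30],
    [-0.0005,0.0017,0.0433,0,0,0,30],
    [-0.0005,0.0017,0.045,0,0,0,30],
    [-0.0005,0.0017,0.0455,0,0,0,30]
  ]
}}

```text
time_s: 35.65
eef_pos: [0.4833, -0.2614, 0.0144]
orientation: [-0.0, 0.998, -0.059, -0.0]
wrist_force: [0.0, 0.8, -1.6]
finger_gap: 0.0347
gripper_force: 40.1
```

Scaled: -120 mm / 600 = -0.2, -80 mm / 600 = -0.1333.

Request:
{"name": "play_rows", "arguments": {
  "targets": [
    [0,0,0,0,0,0,36],
    [0,0,0,0,0,0,40],
    [0,0,0,0,0,0,43],
    [0,0,0,0,0,0,43],
    [0,0,-0.0167,0,0,0,43],
    [0,0,-0.0667,0,0,0,43],
    [0,0,-0.1333,0,0,0,50],
    [0,0,-0.2,0,0,0,65]
  ]
}}

```text
time_s: 36.65
eef_pos: [0.4832, -0.2613, 0.1363]
orientation: [0.0, 0.998, -0.059, 0.0]
wrist_force: [-0.2, -1.1, -1.5]
finger_gap: 0.0648
gripper_force: 0.0
```

```bash
python3 go.py 688 211 140 10
```

```text
pos [ 483.2 -261.3  136.3] psi -6.7 q [ 0.49  0.39 -0.07  1.88  0.03  0.87 -1.28] gap 64.8
shift [ 148.1 -493.    -3.7] turn [  0.   -0.  -16.7]
```

Scaled: -367 mm / 600 = -0.6117, -317 mm / 600 = -0.5283, -15 degrees / 90 = -0.1667.

Request:
{"name": "play_rows", "arguments": {
  "targets": [
    [0.0133,-0.045,-0.0167,0,0,-0.0111,65],
    [0.0333,-0.1117,-0.025,0,0,-0.0333,65],
    [0.0583,-0.195,-0.025,0,0,-0.0556,65],
    [0.0833,-0.2783,-0.025,0,0,-0.0778,65],
    [0.1083,-0.3617,-0.025,0,0,-0.1,65],
    [0.1333,-0.445,-0.025,0,0,-0.1222,65],
    [0.1583,-0.5283,-0.025,0,0,-0.1444,65],
    [0.1833,-0.6117,-0.025,0,0,-0.1667,65]
  ]
}}

```text
time_s: 37.65
eef_pos: [0.636, 0.0917, 0.1502]
orientation: [0.0, 0.997, 0.073, 0.0]
wrist_force: [0.9, -0.9, -0.5]
finger_gap: 0.0651
gripper_force: 0.0
```

```bash
python3 go.py 688 211 150 10
```

```text
pos [636.   91.7 150.2] psi 8.3 q [-0.03  0.53 -0.22  1.63  0.13  1.   -1.72] gap 65.1
shift [  68.7 -110.5    0.3] turn [ 0.  -0.  -1.7]
```

Scaled: -110 mm / 600 = -0.1833, -109 mm / 600 = -0.1817, -1.7 degrees / 90 = -0.0189.

Request:
{"name": "play_rows", "arguments": {
  "targets": [
    [0.03,-0.05,0,0,0,0,65],
    [0.0667,-0.1083,0,0,0,-0.0111,65],
    [0.0967,-0.1567,0,0,0,-0.0189,65],
    [0.1117,-0.1817,0,0,0,-0.0189,65],
    [0.1133,-0.1833,0,0,0,-0.0189,65],
    [0.1133,-0.1833,0,0,0,-0.0189,65],
    [0.1133,-0.1833,0,0,0,-0.0189,65],
    [0.1133,-0.1833,0,0,0,-0.0189,65]
  ]
}}

```text
time_s: 38.65
eef_pos: [0.687, 0.208, 0.1496]
orientation: [0.0, 0.996, 0.087, 0.0]
wrist_force: [-1.1, 0.5, -0.9]
finger_gap: 0.0648
gripper_force: 0.0
```

```bash
python3 go.py 688 211 43 10; python3 - <<'E'
from h import *
from bench import manip
t=manip.get_image("top")["image"]; s=manip.get_image("side")["image"]
cv2.imwrite("pics/r_top.png",t[:,:,::-1]);cv2.imwrite("pics/r_side.png",s[:,:,::-1])
C["top"]["image"]=t;C["side"]["image"]=s
im=np.zeros((600,800,3),np.uint8)
a=crop("top",275,140,65,85,6);b=crop("side",160,160,80,90,4.5);c=crop("side",210,130,105,55,3.8)
im[:510,:390]=a;im[:405,395:755]=b[:405]
h=c.shape[0];im[600-min(h,190):600,395:395+399]=c[:190]
cv2.imwrite("pics/s.png",im)
E
```

```text
pos [687.  208.  149.6] psi 9.9 q [-0.19  0.66 -0.23  1.41  0.16  1.09 -1.84] gap 64.8
shift [  1.5  -2.8 106.6] turn [ 0.  -0.  -0.1]
```

View pics/s.png

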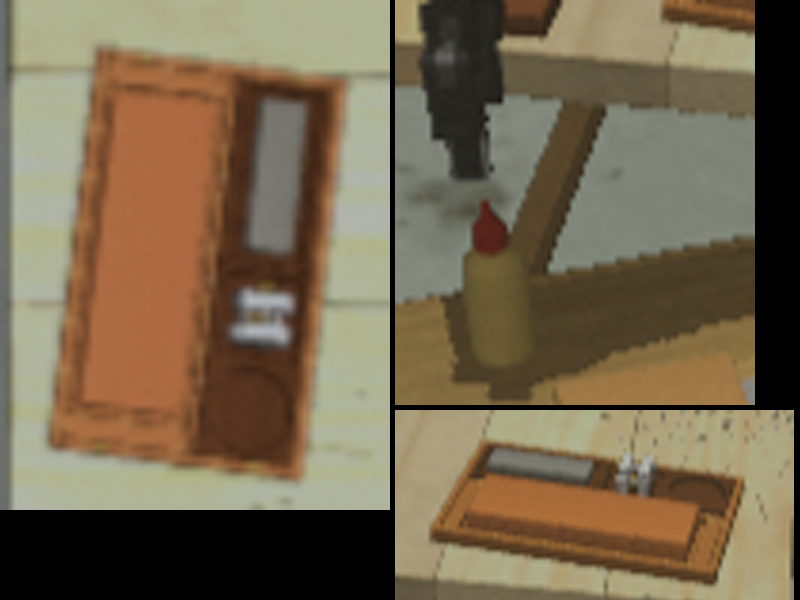

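```bash
python3 - <<'E'
from h import *
for p in((.688,.211),(.686,.209),(.688,.215)):
    print(p,*[proj("side",[*p,z]).round(1) for z in(.0,.02,.03,.118)],proj("top",[*p,.095]).round(1))
# red nozzle and body in initial images
for n,(y0,y1,x0,x1) in dict(top=(125,150,185,210),side=(200,245,170,200)).items():
    im=C[n]["image"][y0:y1,x0:x1].astype(int);m=(im[...,0]>90)&(im[...,1]<60)
    ys,xs=np.nonzero(m);print(n,"red",xs.mean()+x0,ys.mean()+y0,xs.min()+x0,xs.max()+x0,ys.min()+y0,ys.max()+y0)
E
```

```text
(0.688, 0.211) [184.2 236.9] [183.5 231.7] [183.1 229.1] [179.9 204.5] [195.4 134.7]
(0.686, 0.209) [185.1 236.5] [184.4 231.3] [184.  228.6] [180.8 204.1] [195.9 135.3]
(0.688, 0.215) [183.8 237.9] [183.1 232.7] [182.7 230.1] [179.4 205.5] [194.3 134.7]
top red 195.72222222222223 135.44444444444446 194 198 133 138
side red 180.1315789473684 209.68421052631578 177 184 205 213
```

Scaled: 106 mm / 600 = 0.1767, 1.5 mm / 600 = 0.0025.

Request:
{"name": "play_rows", "arguments": {
  "targets": [
    [0.0025,-0.0053,0.0167,0,0,0,65],
    [0.0025,-0.0053,0.05,0,0,0,65],
    [0.0025,-0.0053,0.0867,0,0,0,65],
    [0.0025,-0.0053,0.12,0,0,0,65],
    [0.0025,-0.0053,0.1467,0,0,0,65],
    [0.0025,-0.0053,0.1633,0,0,0,65],
    [0.0025,-0.0053,0.1733,0,0,0,65],
    [0.0025,-0.0053,0.1767,0,0,0,65]
  ]
}}

```text
time_s: 39.75
eef_pos: [0.688, 0.2124, 0.0434]
orientation: [-0.0, 0.996, 0.087, 0.0]
wrist_force: [0.2, 0.5, 0.3]
finger_gap: 0.0652
gripper_force: 0.0
```

Request:
{"name": "play_rows", "arguments": {
  "targets": [
    [0,0,0,0,0,0,58],
    [0,0,0,0,0,0,52],
    [0,0,0,0,0,0,46],
    [0,0,0,0,0,0,34],
    [0,0,0,0,0,0,34],
    [0,0,0,0,0,0,34],
    [0,0,0,0,0,0,34],
    [0,0,0,0,0,0,34]
  ],
  "force": 35
}}

```text
time_s: 40.75
eef_pos: [0.6882, 0.2121, 0.0439]
orientation: [0.0, 0.996, 0.087, 0.0]
wrist_force: [-0.4, -0.7, 6.4]
finger_gap: 0.0393
gripper_force: 35.0
```

Scaled: -82 mm / 600 = -0.1367, -78 mm / 600 = -0.13.

Request:
{"name": "play_rows", "arguments": {
  "targets": [
    [0,0,-0.0067,0,0,0,34],
    [0,0,-0.02,0,0,0,34],
    [0,0,-0.04,0,0,0,34],
    [0,0,-0.0633,0,0,0,34],
    [0,0,-0.09,0,0,0,34],
    [0,0,-0.1133,0,0,0,34],
    [0,0,-0.13,0,0,0,34],
    [0,0,-0.1367,0,0,0,34]
  ]
}}

```text
time_s: 41.75
eef_pos: [0.688, 0.2123, 0.1261]
orientation: [-0.0, 0.996, 0.087, 0.0]
wrist_force: [0.9, -0.1, -1.1]
finger_gap: 0.0394
gripper_force: 35.3
```

```bash
python3 go.py 422.7 -254.1 100 -6.7; python3 - <<'E'
from h import *
from bench import manip
s=manip.get_image("side")["image"]
a=s[150:245,150:220].astype(int)
for nm,m in dict(red=(a[...,0]>90)&(a[...,1]<60),).items():
    ys,xs=np.nonzero(m);print(nm,len(xs),xs.mean()+150 if len(xs) else 0,ys.mean()+150 if len(xs) else 0)
print("pred",proj("side",[.688,.2115,.1+.082]),proj("side",[.688,.2115,.1]))
cv2.imwrite("pics/t_side.png",s[:,:,::-1])
E
```

```text
pos [688.  212.3 126.1] psi 10.0 q [-0.2   0.69 -0.23  1.42  0.17  1.05 -1.85] gap 39.4
shift [-342.2  413.3   25.9] turn [-0.  -0.  16.7]
red 2 195.0 156.5
pred [177.21691181 185.13105082] [180.51136619 209.86109891]
```

Scaled: 223 mm / 600 = 0.3717, -185 mm / 600 = -0.3083, 12.7 degrees / 90 = 0.1411.

Request:
{"name": "play_rows", "arguments": {
  "targets": [
    [-0.02,0.025,0,0,0,0.0111,34],
    [-0.0583,0.07,0,0,0,0.0278,34],
    [-0.1033,0.125,0,0,0,0.05,34],
    [-0.1517,0.1833,0,0,0,0.0722,34],
    [-0.2,0.2417,0,0,0,0.0944,34],
    [-0.2483,0.3,0,0,0,0.1167,34],
    [-0.2867,0.3467,0,0,0,0.1333,34],
    [-0.3083,0.3717,0,0,0,0.1411,34]
  ]
}}

```text
time_s: 42.8
eef_pos: [0.5434, -0.041, 0.1252]
orientation: [0.0, 1.0, -0.025, -0.0]
wrist_force: [1.5, 0.7, -1.0]
finger_gap: 0.0394
gripper_force: 35.3
```

```bash
python3 go.py 422.7 -254.1 100 -6.7
```

```text
pos [543.4 -41.  125.2] psi -2.8 q [ 0.15  0.4  -0.16  1.9   0.09  0.85 -1.68] gap 39.4
shift [-110.   218.8   25.3] turn [0.  0.  3.9]
```

Scaled: 218 mm / 600 = 0.3633, -110 mm / 600 = -0.1833, 3.9 degrees / 90 = 0.0433.

Request:
{"name": "play_rows", "arguments": {
  "targets": [
    [-0.0167,0.03,0,0,0,0.0033,34],
    [-0.0467,0.0917,0,0,0,0.0111,34],
    [-0.08,0.16,0,0,0,0.0222,34],
    [-0.1167,0.23,0,0,0,0.0333,34],
    [-0.15,0.2967,0,0,0,0.0389,34],
    [-0.1733,0.3433,0,0,0,0.0433,34],
    [-0.1833,0.3617,0,0,0,0.0433,34],
    [-0.1833,0.3633,0,0,0,0.0433,34]
  ]
}}

```text
time_s: 43.8
eef_pos: [0.4243, -0.2518, 0.1253]
orientation: [-0.0, 0.998, -0.058, -0.0]
wrist_force: [0.4, 0.4, -1.3]
finger_gap: 0.0394
gripper_force: 35.4
```

Scaled: 35 mm / 600 = 0.0583, 30 mm / 600 = 0.05.

Request:
{"name": "play_rows", "arguments": {
  "targets": [
    [0,0,0.0167,0,0,0,34],
    [0,0,0.0333,0,0,0,34],
    [0,0,0.05,0,0,0,34],
    [0,0,0.0583,0,0,0,34],
    [0,0,0.0583,0,0,0,34],
    [0,0,0.0583,0,0,0,34],
    [0,0,0.0583,0,0,0,34],
    [0,0,0.0583,0,0,0,34]
  ]
}}

```text
time_s: 44.8
eef_pos: [0.4242, -0.252, 0.0906]
orientation: [0.0, 0.998, -0.058, 0.0]
wrist_force: [-0.1, 0.5, -0.4]
finger_gap: 0.0393
gripper_force: 35.4
```

```bash
python3 go.py 422.7 -254.1 56 -6.7;  python3 - <<'E'
from h import *
from bench import manip
for n in("side","top"):
    C[n]["image"]=manip.get_image(n)["image"]
b=.035
s=crop("side",270,75,60,90,6.5)
bz=.047
th=np.linspace(0,2*np.pi,40)
circ=lambda x,y,r,z:np.c_[x+r*np.cos(th),y+r*np.sin(th),0*th+z]
draw(s,"side",(270,75,6.5),circ(.4227,-.2541,.0205,bz),(0,255,0))
draw(s,"side",(270,75,6.5),circ(.4227,-.2541,.0205,bz+.05),(0,255,0))
draw(s,"side",(270,75,6.5),circ(.4227,-.2541,.027,.018),(255,0,0))
cv2.imwrite("pics/u.png",s)
E
```

```text
pos [ 424.2 -252.    90.6] psi -6.6 q [ 0.53  0.37 -0.06  2.05  0.03  0.72 -1.24] gap 39.3
shift [-1.2  2.2 34.6] turn [ 0.  -0.   0.1]
```

View pics/u.png

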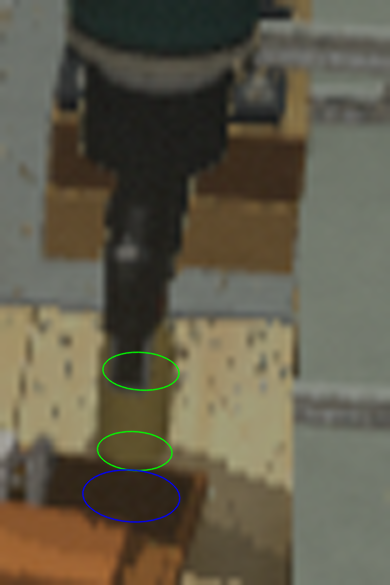

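Scaled: 34.5 mm / 600 = 0.0575, 33 mm / 600 = 0.055.

Request:
{"name": "play_rows", "arguments": {
  "targets": [
    [-0.0017,0.0033,0.0083,0,0,0,34],
    [-0.0017,0.0033,0.02,0,0,0,34],
    [-0.0017,0.0033,0.03,0,0,0,34],
    [-0.0017,0.0033,0.0383,0,0,0,34],
    [-0.0017,0.0033,0.045,0,0,0,34],
    [-0.0017,0.0033,0.05,0,0,0,34],
    [-0.0017,0.0033,0.055,0,0,0,34],
    [-0.0017,0.0033,0.0575,0,0,0,34]
  ]
}}

```text
time_s: 45.9
eef_pos: [0.4229, -0.2538, 0.0557]
orientation: [-0.0, 0.998, -0.058, -0.0]
wrist_force: [-0.5, -0.9, 0.0]
finger_gap: 0.039
gripper_force: 35.4
```

Scaled: 0.4 mm / 600 = 0.0007.

Request:
{"name": "play_rows", "arguments": {
  "targets": [
    [0,0,0.0007,0,0,0,34],
    [0,0,0.0007,0,0,0,34],
    [0,0,0.0007,0,0,0,34],
    [0,0,0.0007,0,0,0,34],
    [0,0,0.0007,0,0,0,34],
    [0,0,0.0007,0,0,0,34],
    [0,0,0.0007,0,0,0,34],
    [0,0,0.0007,0,0,0,34]
  ]
}}

```text
time_s: 46.9
eef_pos: [0.4229, -0.2538, 0.0555]
orientation: [-0.0, 0.998, -0.058, -0.0]
wrist_force: [-0.1, 0.4, -0.9]
finger_gap: 0.0395
gripper_force: 35.4
```

Scaled: -5 mm / 600 = -0.0083.

Request:
{"name": "play_rows", "arguments": {
  "targets": [
    [0,0,0,0,0,0,42],
    [0,0,0,0,0,0,46],
    [0,0,0,0,0,0,52],
    [0,0,0,0,0,0,60],
    [0,0,0,0,0,0,66],
    [0,0,0,0,0,0,70],
    [0,0,0,0,0,0,70],
    [0,0,-0.0083,0,0,0,70]
  ]
}}

```text
time_s: 47.9
eef_pos: [0.4227, -0.2537, 0.0604]
orientation: [-0.0, 0.998, -0.058, -0.0]
wrist_force: [0.7, 0.6, 1.1]
finger_gap: 0.0698
gripper_force: 0.0
```

Scaled: -150 mm / 600 = -0.25, -135 mm / 600 = -0.225.

Request:
{"name": "play_rows", "arguments": {
  "targets": [
    [0,0,-0.0167,0,0,0,70],
    [0,0,-0.0417,0,0,0,70],
    [0,0,-0.075,0,0,0,70],
    [0,0,-0.1083,0,0,0,70],
    [0,0,-0.15,0,0,0,70],
    [0,0,-0.1917,0,0,0,70],
    [0,0,-0.225,0,0,0,70],
    [0,0,-0.25,0,0,0,70]
  ]
}}

```text
time_s: 48.9
eef_pos: [0.423, -0.2539, 0.2123]
orientation: [0.0, 0.998, -0.058, 0.001]
wrist_force: [-0.6, -0.5, 0.2]
finger_gap: 0.0702
gripper_force: 0.0
```

Scaled: 200 mm / 600 = 0.3333, 190 mm / 600 = 0.3167.

Request:
{"name": "play_rows", "arguments": {
  "targets": [
    [0,0.0333,0,0,0,0,70],
    [0,0.1,0,0,0,0,70],
    [0,0.1833,0,0,0,0,70],
    [0,0.2667,0,0,0,0,70],
    [0,0.3167,0,0,0,0,70],
    [0,0.3333,0,0,0,0,70],
    [0,0.3333,0,0,0,0,70],
    [0,0.3333,0,0,0,0,70]
  ]
}}

```text
time_s: 49.9
eef_pos: [0.4004, -0.4513, 0.2107]
orientation: [-0.0, 0.998, -0.057, 0.0]
wrist_force: [0.3, 0.8, 0.7]
finger_gap: 0.07
gripper_force: 0.0
```

```bash
python3 - <<'E'
from h import *
from bench import manip
d={n:manip.get_image(n)["image"] for n in("side","top")}
for n in d: cv2.imwrite(f"pics/v_{n}.png",d[n][:,:,::-1])
for n in d:
    a=d[n].astype(int);m=(a[...,0]>80)&(a[...,1]<55)&(a[...,2]<60)
    p=proj(n,[.4229,-.2538,.011+.1]);x,y=p.astype(int)
    q=m[y-15:y+15,x-15:x+15];ys,xs=np.nonzero(q)
    print(n,"pred nozzle",p.round(1),"tip",proj(n,[.4229,-.2538,.129]).round(1),"red n",len(xs),(xs.mean()+x-15,ys.mean()+y-15,ys.min()+y-15,ys.max()+y-15) if len(xs) else "")
    # change since last good view at other items
E
```

```text
side pred nozzle [291.4 128.1] tip [291.8 123.5] red n 31 (np.float64(291.19354838709677), np.float64(128.6451612903226), np.int64(124), np.int64(133))
top pred nozzle [320.3 206.6] tip [321.2 206.3] red n 114 (np.float64(313.9824561403509), np.float64(205.06140350877192), np.int64(191), np.int64(216))
```

```bash
python3 - <<'E'
from h import *
from bench import manip
a=cv2.imread("pics/r_side.png").astype(int);b=cv2.imread("pics/v_side.png").astype(int)
d=np.abs(a-b).max(2)
for x0 in range(218,312,8): print(x0,[int(d[y:y+6,x0:x0+8].mean()) for y in range(136,178,6)])
E
```

```text
218 [11, 12, 11, 11, 9, 11, 10]
226 [11, 9, 11, 10, 8, 12, 10]
234 [10, 9, 11, 11, 9, 11, 11]
242 [11, 9, 11, 11, 9, 10, 11]
250 [12, 10, 10, 12, 10, 10, 11]
258 [12, 9, 10, 12, 10, 9, 12]
266 [12, 10, 10, 12, 10, 9, 11]
274 [15, 11, 9, 12, 11, 9, 11]
282 [52, 40, 18, 11, 11, 10, 10]
290 [61, 56, 19, 10, 11, 11, 11]
298 [34, 28, 17, 12, 12, 12, 12]
306 [70, 29, 29, 20, 12, 12, 12]
```

Only the bottle's own region (and its shadow) has changed, so the other items have not moved.

```bash
python3 -c "
from bench import manip
print(manip.sign_off())"
```

```text
the job is handed in; nothing more can be done
None
```

I packed the whetstone, slip stone and honing guide, then the oil bottle last. All four are seated in their recesses and released, and I left the look-alikes alone. While finding the fingertip height I pressed the fingertips on the whetstone at 55 N at the wrist, under the 120 N limit but over 40 N if fingertips count as gripper body. The job is handed in at about 50 s.

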